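Draw the spirit level out of its case

ROBOT

A 6-joint arm with a two-finger parallel gripper is mounted at the origin on the work surface. World frame = base frame: x ahead of the robot, y to its left, z up, the work surface at z = 0. Lengths are in m, angles in rad, forces in N, time in s.
With the tool pointing down it reaches from about 0.25 to 0.8 m from the base axis. Payload 8.5 kg.
Tool frame: the origin (TCP) lies between the finger pads; the fingertips stand 19 mm ahead of it and the grasp point (between the pads) is the TCP; y points along the fingers, x is the direction in which the jaws open and shut, and the axes are right-handed (so a half turn about y gives the same grasp; the last joint's range is limited). The gripper opens to 85 mm and grips with 20 to 120 N. Pads are 22 mm wide; open, the fingers measure 114 mm over their backs; the gripper's body (76 mm by 85 mm) begins 54 mm behind the grasp point. The pads swing forward as they close: fully open they stand 13 mm farther back than shut.
Start: joints at [-1.121, 0.238, -0.013, 1.319, 0, 1.571], TCP at [0.228, -0.473, 0.25] pointing down, gripper open.
Joint ranges: [-2.66, 2.66], [-1.03, 1.9], [-1.14, 1.46], [-1.82, 2.27], [-1.45, 1.34], [-3.14, 3.14]. Speed limits (rad/s): [2.22, 2.22, 2.79, 3.14, 3.14, 3.14].

INTERFACE

Orientations are given as [roll, pitch, yaw] about the fixed x, y, z axes, in that order (R = Rz(yaw) Ry(pitch) Rx(roll)).
In Python, from cell import status, cams, workorder gives the robot as it stands.
- The arm moves only by the tool move_arm, never from a script. Its argument "commands" is one flat list of numbers, 5 for each row, row after row: the shift along the world's x, y, z in m, then the turn about the world's z in rad, then the closure, from 0 (fully open) to 1 (shut). A call has 1 to 20 rows; each row shifts and turns the pose as measured when the row begins; what a row does not reach is not made up. A row lasts 1/8 s, in which the tool goes at most 62.5 mm and 10.7 degrees, less where a joint would pass 70% of its speed; a pose out of reach is approached as far as the arm can. A call with a gripper value outside its range is refused whole. The fingers move at their own pace and stop on an object; "grip_force" is the grip in N (left out, the last holds). Time passes only in rows, so rows that do not move let the fingers close. It gives the time, the measured TCP pose, the force and the opening at its end, in the units of the state.
- status.get_obs(): the state, without advancing time (a new reading comes with each control period).
- cams.read_camera(name): name is "side" or "top" or "wrist"; returns the picture (420x560x3 uint8, red, green, blue); there is no depth.
- cams.get_calibration(name): a dict with "intrinsics" (3x3 intrinsics, pixels), "R" (3x3) and "t" (3): a world point X has camera coordinates R X + t. Camera axes: x right, y down, z forward; pixel columns grow to the right and rows downward; lengths in m; the calibration is good to about 2 mm. The wrist camera is an equidistant fisheye: a pixel r from the principal point sees the ray r / f radians off the axis. A picture is of the moment at which its call begins: read the wrist's pose just before it. get_calibration takes no time and is no camera call; for the wrist camera it gives the pose at the moment of the call.
- workorder.sign_off(): hands the job in, once; it reports no verdict.
The state is a dict: "time_s": time; "q": joint angles; "joint_velocities": joint speeds; "effort": joint torques, N m; "tool_pos": TCP position; "tcp_rot": TCP orientation; "ft_force": force on the tool from outside, world axes, zero at the start; "wrist_torque": the same for the moment, N m; "width": finger opening in m.
Only numpy, scipy, OpenCV 4.12 (cv2) and the standard library are available. Lean on these libraries where they do the work, as an engineer would, in place of code of your own. Each camera call takes 0.05 s, during which the arm holds its last target. There are 200 camera calls.

TASK

Swing the steel hasp off the catch of the green tool case and right back past upright so that it drops open, then take hold of the yellow spirit level inside, tilt it and draw it out through the opening, which is too short for it to come out flat. Finish while still holding the level up in the gripper, steady, with its whole length at least 5 cm above the top of the case and touching nothing else; leave the spray can, the roll of tape and the sanding block where they are.

Things in the scene. Friction and masses are not known exactly. Their poses are not given: they have to be found in the camera images.
- case: Green tool case fixed to the bench, 190 mm (its x) by 330 mm (y) by 100 mm high; origin at the centre of its underside, at bench height, z up. Its +y part is closed by a fixed deck (from y = +60 mm on, 8 mm thick, underside 92 mm high). Side rims 35 mm wide, end walls 10 mm (inner faces y = -155 and +155). Inner floor 8 mm high.
- opening (a point): Centre of the case's top opening (100 mm above the bench), 120 mm wide (x) and 215 mm long (y): y = -155 to +60 mm in the case's frame. Axes as the case. Inside, two fixed foam blocks, full width, 20 mm long in y, centred at the case's y = -100 and +30 mm, rise to 56 mm above the bench; the level lies on them, partly under the deck.
- hasp (a joint): Angle of the steel hasp, a strap 22 mm wide, 4 mm thick lying across the opening near the case's -y end: 0 lying over the brass catch on the near (-x) rim, 1.57 upright, 2.7 at its stop, tipped over the far (+x) side. Its hinge turns freely: it falls shut before upright and falls open by itself to the stop once past it. 90 g.
- hasp_hinge (a point): Point on the hasp's hinge axis in mid-strap; the axis runs along the case's y, 103 mm above the bench, at the far rim (x = +78, y = -70 mm in the case's frame).
- hasp_tab (a point): Centre of the red upright tab on the hasp's free end, 156 mm from the hinge axis along the strap and 15 mm above its mid-plane: 24 mm wide along the case's y, 12 mm thick, top 13 mm above this point. Can be pinched from above across its 24 mm and pivots between the fingers as the hasp swings. Axes as the case's while shut.
- level_mid (a point): Centre (half-way up) of the loose yellow spirit level, 280 mm long (its y), 22 mm wide (x), 28 mm high (z), 180 to 350 g. It starts flat in the case about 70 mm above the bench, roughly along the case's y; its +y end is under the deck.
- level_end_open (a point): Centre of the level's -y end face (140 mm from its middle), the end under the opening.
- level_end_deck (a point): Centre of the level's +y end face (140 mm from its middle), the end under the deck.
- spray_can_center (a point): Centre of a standing aerosol can, grey and orange with a white cap, 58 mm across, 170 mm tall, beyond the far rim of the case. Bystander.
- tape_roll_center (a point): Centre of a lying roll of blue tape, 90 mm across, 25 mm high, beside the case's +y end. Bystander.
- sanding_block_center (a point): Centre of a sanding block 60 x 100 x 26 mm, beside the case's -y end. Bystander.

How it is judged:
On the way, in this order (a step that is already met when the one before it is completed fails the run):
1. the hasp is swung back off the catch, well past upright (over 2.0 rad) (value of joint hasp above 2 rad), for 0.2 s.
2. the level is tilted through the opening: one end above the case's top while the other is still inside (((height (world z) of level_end_open above 0.12 m and height (world z) of level_end_deck below 0.09 m) or (height (world z) of level_end_deck above 0.12 m and height (world z) of level_end_open below 0.09 m))), for 0.1 s.
At the end, for the whole second after the job is handed in: The hasp stays open (over 2.0 rad); the level is held in the fingers, nearly still (under 30 mm/s and 0.2 rad/s), the centres of both its ends at least 45 mm above the case's top (145 mm above the bench), touching neither the case nor a bystander (value of joint hasp above 2 rad and height (world z) of each of level_end_open, level_end_deck above 0.145 m and contact force between the fingers and level above 1 N and contact force between level and case below 0.1 N and contact force between level and spray_can below 0.1 N and contact force between level and tape_roll below 0.1 N and contact force between level and sanding_block below 0.1 N and linear speed of level below 0.03 m/s and angular speed of level below 0.2 rad/s); the arm keeps its last pose, push and grip.
It fails at once if the spray can is shifted by more than 40 mm or knocked over (distance of spray_can_center from where it was at the start of the episode above 0.04 m or angle between spray_can_center's own z axis and vertical above 0.5 rad).
It fails at once if the roll of tape is shifted by more than 40 mm or knocked over (distance of tape_roll_center from where it was at the start of the episode above 0.04 m or angle between tape_roll_center's own z axis and vertical above 0.5 rad).
It fails at once if the sanding block is shifted by more than 40 mm or knocked over (distance of sanding_block_center from where it was at the start of the episode above 0.04 m or angle between sanding_block_center's own z axis and vertical above 0.5 rad).
It also fails if it takes over 48 s, if anything falls off the work surface, if the arm or the gripper's body presses on something with over 40 N, if the wrist force passes 120 N, or if a joint passes its speed limit or range.

## Working session

There is one attempt and no reset: what is moved stays moved. The work goes in short steps, Python scripts to look and compute and a tool call to move; the robot and the scene stay as the last step left them, time stands still between calls to the robot, and variables do not carry over. Pictures are saved under pics/ and viewed, about 8 in all and at most 12, crops included, and the job is handed in when it is done.

Besides the shell and the picture viewer there is one more tool, called as a command line: name --argument value ..., lists and objects as JSON in quotes. move_arm: Moves the arm, as the interface text tells. Its arguments: {"type":"object","properties":{"commands":{"type":"array","items":{"type":"number"}},"grip_force":{"type":"number"}},"required":["commands"]}

```bash
mkdir -p pics; python3 - <<'E'
from cell import status,cams
import cv2
for n in ("top","side"):
    im=cams.read_camera(n); cv2.imwrite(f"pics/{n}0.png",cv2.resize(im[:,:,::-1],(800,600),interpolation=cv2.INTER_CUBIC))
    c=cams.get_calibration(n); print(n,c)
print(status.get_obs())
E
```

```text
top {'intrinsics': array([[379.557494  ,   0.        , 285.51785123],
       [  0.        , 379.557494  , 203.29960169],
       [  0.        ,   0.        ,   1.        ]]), 'R': array([[-0.0151998 , -0.99977563,  0.01475315],
       [-0.99763793,  0.01417547, -0.06721323],
       [ 0.06698902, -0.01573993, -0.99762955]]), 't': array([0.04713533, 0.6408006 , 1.13598503])}
side {'intrinsics': array([[387.63711307,   0.        , 278.34241245],
       [  0.        , 387.63711307, 206.79535445],
       [  0.        ,   0.        ,   1.        ]]), 'R': array([[-0.82621135, -0.56331712,  0.00697278],
       [-0.44534472,  0.64550211, -0.62047973],
       [ 0.34502592, -0.51575269, -0.78419148]]), 't': array([0.53419805, 0.30404904, 0.77297232])}
{'time_s': 0.1, 'q': array([-1.12099769e+00,  2.38700014e-01, -1.41901181e-02,  1.31919753e+00,
       -1.16303677e-05,  1.57083387e+00]), 'joint_velocities': array([ 6.18263372e-04, -1.32707624e-03,  3.59604794e-03, -7.04380426e-06,
        4.05221398e-04,  5.65950080e-04]), 'effort': array([-9.97868956e-04, -5.39722431e+01,  3.46997952e+01,  1.35169076e-02,
       -3.51904259e-05,  1.99780118e-05]), 'tool_pos': array([ 0.22810227, -0.47245817,  0.24974494]), 'tcp_rot': array([-1.57080801e+00,  1.29133589e-03, -1.12103523e+00]), 'ft_force': array([ 0.62284586, -0.61611608, -0.07035718]), 'wrist_torque': array([-0.01878909, -0.01890957,  0.03942847]), 'width': 0.08549150290821353}
```

View pics/top0.png

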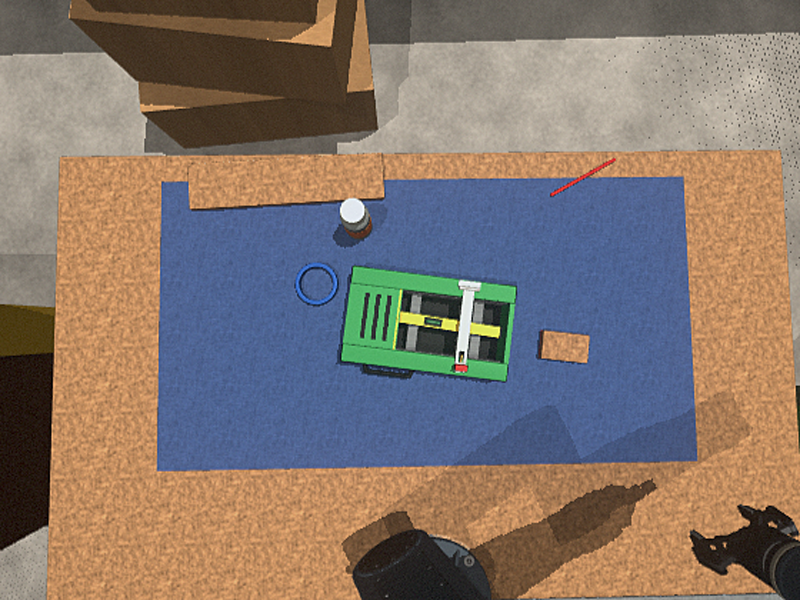

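View pics/side0.png

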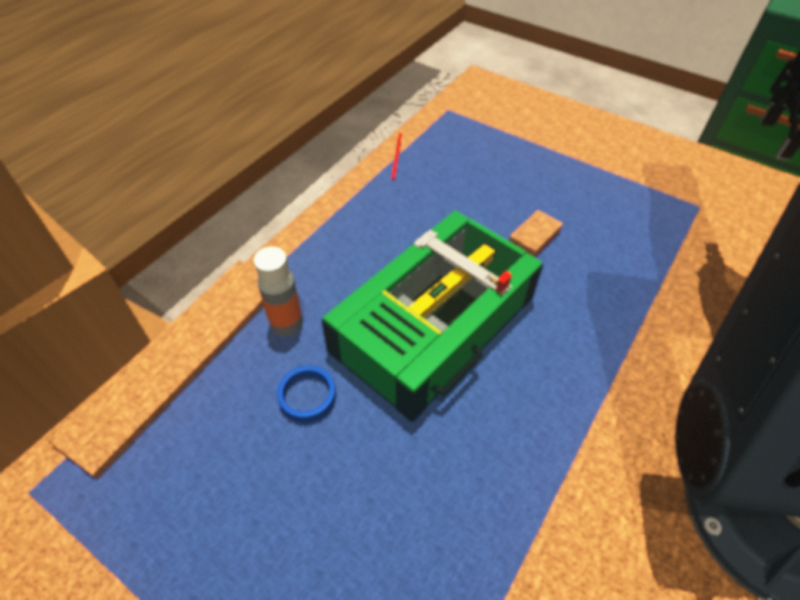

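The top picture shows the case top with corners at about (353,267), (517,286), (507,381), (341,363). The hasp tab is near (460,367), and the level runs from (400,318) to (500,331). The can is at (353,213), the tape at (316,284), the block at (564,347). I'll enlarge the case area.

```bash
cat > h.py <<'E'
import numpy as np,cv2
from cell import status,cams
def ray(n,uv,c=None):
    c=c or cams.get_calibration(n);K=np.array(c["intrinsics"]);R=np.array(c["R"]);t=np.array(c["t"])
    x=np.linalg.inv(K)@[uv[0],uv[1],1]
    if n=="wrist":
        r=np.hypot(x[0],x[1]); x=np.array([x[0]/r*np.sin(r),x[1]/r*np.sin(r),np.cos(r)])
    return -R.T@t,R.T@x
def at_z(n,uv,z,c=None):
    o,d=ray(n,uv,c); return o+d*(z-o[2])/d[2]
def proj(n,X,c=None):
    c=c or cams.get_calibration(n); p=np.array(c["R"])@X+c["t"];K=np.array(c["intrinsics"])
    if n=="wrist":
        th=np.arctan2(np.hypot(p[0],p[1]),p[2]); s=th/np.hypot(p[0],p[1]); return K[:2,:2]@(p[:2]*s)+K[:2,2]
    q=K@p; return q[:2]/q[2]
E
python3 - <<'E'
import cv2
from h import *
im=cv2.imread("pics/top0.png")
raw=cams.read_camera("top")[:,:,::-1]
cr=raw[180:275,230:370]; cv2.imwrite("pics/c1.png",cv2.resize(cr,None,fx=5.6,fy=5.6,interpolation=cv2.INTER_CUBIC))
C=[(353,267),(517,286),(507,381),(341,363)]
P=np.array([at_z("top",np.array(c)*.7,.1) for c in C]);print(P)
print([np.linalg.norm(P[i]-P[(i+1)%4]) for i in range(4)],P.mean(0))
E
```

```text
[[ 0.68444021  0.14752996  0.1       ]
 [ 0.6418953  -0.17893559  0.1       ]
 [ 0.45439611 -0.15375601  0.1       ]
 [ 0.49493359  0.1726973   0.1       ]]
[np.float64(0.32922609996707947), np.float64(0.18918233262679884), np.float64(0.3289605599412776), np.float64(0.19117048512228288)] [ 0.5689163  -0.00311609  0.1       ]
```

View pics/c1.png

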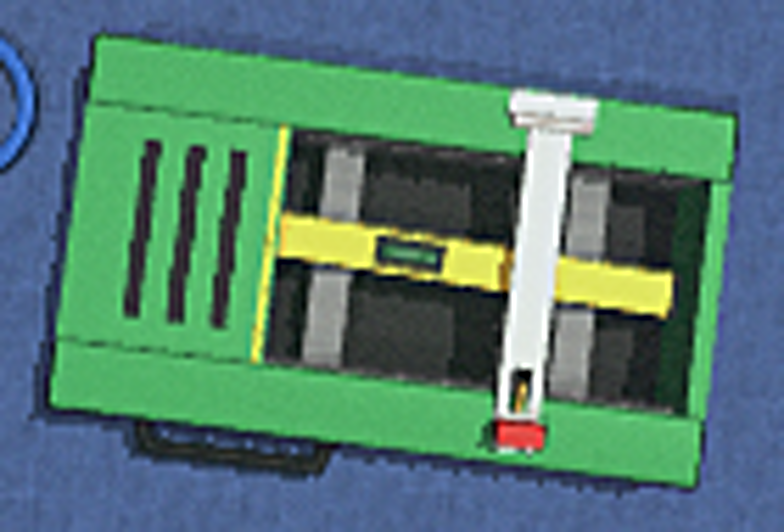

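The crop confirms the case size (329×190 mm measured, 330×190 given). The tab is at crop (520,436), the level's open end at (671,295), and the level's visible line starts at (283,236).

```bash
cat >> h.py <<'E'
C0=np.array([.569,-.0031]);PSI=-.128
EX=np.array([np.cos(PSI),np.sin(PSI)]);EY=np.array([-np.sin(PSI),np.cos(PSI)])
def w(x,y): return C0+x*EX+y*EY
def cs(p): d=np.asarray(p)[:2]-C0; return np.array([d@EX,d@EY])
E
python3 - <<'E'
from h import *
P=[(97,36),(737,114),(697,487),(52,408)]
W=np.array([at_z("top",np.array(p)/5.6+[230,180],.1)[:2] for p in P]);print(W,W.mean(0))
y=(W[0]+W[3]-W[1]-W[2]);x=(W[0]+W[1]-W[2]-W[3]);print("psi",np.arctan2(-y[0],y[1]),np.arctan2(x[1],x[0]))
for n,p,z in [("tab",(520,436),.131),("lvl_end",(671,295),.084),("lvl_deck",(283,236),.084),("hinge",(553,110),.107)]:
    q=at_z("top",np.array(p)/5.6+[230,180],z);print(n,q,cs(q))
for n,p,z in [("can",(352,209),.17),("tape",(316,284),.025),("block",(564,347),.026)]:
    q=at_z("top",np.array(p)*.7,z);print(n,q,cs(q))
print("tab expect",w(-.078,-.07))
E
```

```text
[[ 0.68577983  0.14688959]
 [ 0.641458   -0.17808532]
 [ 0.45367911 -0.15250528]
 [ 0.4983773   0.17102986]] [ 0.56982356 -0.00316779]
psi -0.13641598812527514 -0.1317556617284548
tab [ 0.48299092 -0.06046032  0.131     ] [-0.07798336 -0.06787019]
lvl_end [ 0.54992916 -0.14490244  0.084     ] [-0.00081364 -0.14307679]
lvl_deck [0.58316193 0.05383554 0.084     ] [0.00677821 0.05827754]
hinge [ 0.64429287 -0.08339525  0.107     ] [ 0.08492666 -0.07002717]
can [0.78594705 0.14252171 0.17      ] [0.19658353 0.17212387]
tape [0.65762203 0.23267694 0.025     ] [0.05779992 0.24516076]
block [ 0.51624249 -0.29127474  0.026     ] [-0.01554018 -0.29255177]
tab expect [ 0.48270255 -0.06257058]
```

move_arm --commands '[0.018,0.03,-0.003,0.183,0.4,0.018,0.03,-0.003,0.183,0.4,0.018,0.03,-0.003,0.183,0.4,0.018,0.03,-0.003,0.183,0.4,0.018,0.03,-0.003,0.183,0.4,0.018,0.03,-0.003,0.183,0.4,0.018,0.03,-0.003,0.183,0.4,0.018,0.03,-0.003,0.183,0.4,0.018,0.03,-0.003,0.183,0.4,0.018,0.03,-0.003,0.183,0.4,0.018,0.03,-0.003,0.183,0.4,0.018,0.03,-0.003,0.183,0.4,0.018,0.03,-0.003,0.183,0.4,0.018,0.03,-0.003,0.183,0.4]' --grip_force 40

```text
time_s: 1.9
tool_pos: [0.4843, -0.0395, 0.204]
tcp_rot: [-1.569, 0.003, 1.502]
ft_force: [1.3, -0.9, 0.7]
width: 0.0513
```

move_arm --commands '[-0.001,-0.021,0.0,-0.064,0.4,0,0,0,0,0.4]'

```text
time_s: 2.15
tool_pos: [0.4843, -0.0581, 0.2031]
tcp_rot: [-1.568, 0.003, 1.445]
ft_force: [1.0, -0.4, -0.7]
width: 0.051
```

```bash
python3 - <<'E'
from h import *
o=status.get_obs();c=cams.get_calibration("wrist");print(o["tool_pos"],o["tcp_rot"],o["q"])
im=cams.read_camera("wrist")[:,:,::-1];cv2.imwrite("pics/w1.png",cv2.resize(im,(784,588)))
import pickle;pickle.dump(c,open("w1.pkl","wb"))
for X in [(.483,-.061,.131),(.483,-.061,.118),(*w(.078,-.07),.103)]: print(proj("wrist",np.array(X),c)*1.4)
E
```

```text
[ 0.48425574 -0.05812595  0.20309649] [-1.56751558  0.00298379  1.44460291] [-0.11771581  0.19848967 -0.18901212  1.18660047 -0.00295585  0.00848739]
[380.10474126 323.12125024]
[380.49234761 314.37862069]
[379.09865027 529.7348451 ]
```

View pics/w1.png

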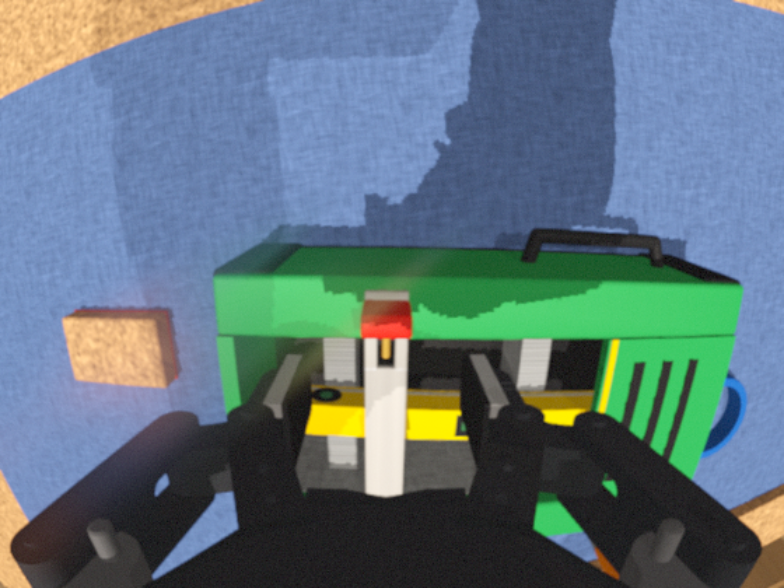

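The red tab shows at about x 363–412 and y 303–337, with its top face centred near (388,326). I predicted (380,323).

```bash
python3 - <<'E'
from h import *
import pickle;c=pickle.load(open("w1.pkl","rb"))
im=cv2.imread("pics/w1.png");h=cv2.cvtColor(im,cv2.COLOR_BGR2HSV)
m=((h[...,0]<8)|(h[...,0]>172))&(h[...,1]>170)&(h[...,2]>70)
for r in range(298,342,3):
    x=np.where(m[r,340:440])[0]
    if len(x): print(r,x.min()+340,x.max()+340,im[r,388])
for p in [(363,316),(412,316),(388,337),(388,316),(388,326)]: print(p,at_z("wrist",np.array(p)/1.4,.131,c))
E
```

```text
304 392 408 [ 52  76 137]
307 389 408 [ 40  66 134]
310 387 409 [ 43  59 138]
313 383 409 [ 36  54 137]
316 374 409 [ 28  43 169]
319 370 410 [ 28  43 186]
322 365 410 [ 39  47 196]
325 362 410 [ 61  76 253]
328 362 410 [ 58  74 255]
331 362 410 [ 52  68 255]
334 362 410 [ 43  62 255]
337 363 408 [ 39  81 249]
(363, 316) [ 0.47866764 -0.06823722  0.131     ]
(412, 316) [ 0.48143864 -0.04625307  0.131     ]
(388, 337) [ 0.49013084 -0.05827967  0.131     ]
(388, 316) [ 0.48007238 -0.05702065  0.131     ]
(388, 326) [ 0.48482159 -0.05761533  0.131     ]
```

move_arm --commands '[0,-0.001,-0.04,0,0.4,0,0,-0.03,0,0.4,0,0,-0.01,0,0.4,0,0,0,0,0.4]'

```text
time_s: 2.7
tool_pos: [0.4844, -0.0585, 0.1223]
tcp_rot: [-1.57, 0.002, 1.446]
ft_force: [0.8, -0.3, 0.4]
width: 0.051
```

move_arm --commands '[0,0,0,0,0.8,0,0,0,0,0.8,0,0,0,0,0.8,0,0,0,0,0.8]' --grip_force 30

```text
time_s: 3.2
tool_pos: [0.4852, -0.0585, 0.1248]
tcp_rot: [-1.572, 0.001, 1.446]
ft_force: [-0.1, 0.5, -1.9]
width: 0.0233
```

move_arm --commands '[0.003,0,0.015,0,0.8,0.003,-0.001,0.015,0,0.8,0.006,-0.001,0.0145,0,0.8,0.006,-0.001,0.0145,0,0.8,0.0087,-0.001,0.013,0,0.8,0.0087,-0.0012,0.013,0,0.8,0.011,-0.0015,0.011,0,0.8,0.011,-0.0015,0.011,0,0.8]'

```text
time_s: 4.2
tool_pos: [0.546, -0.0671, 0.2333]
tcp_rot: [-1.574, 0.0, 1.445]
ft_force: [7.9, -1.3, -13.4]
width: 0.0232
```

move_arm --commands '[0.013,-0.0018,0.006,0,0.8,0.014,-0.002,0.006,0,0.8,0.015,-0.002,0.005,0,0.8,0.015,-0.002,0.004,0,0.8,0.016,-0.002,0.002,0,0.8,0.016,-0.002,0.001,0,0.8]'

```text
time_s: 4.95
tool_pos: [0.6336, -0.0793, 0.2623]
tcp_rot: [-1.571, 0.001, 1.444]
ft_force: [-1.2, -1.3, -1.2]
width: 0.0235
```

move_arm --commands '[0.016,-0.002,-0.001,0,0.8,0.015,-0.002,-0.003,0,0.8,0.015,-0.002,-0.005,0,0.8,0.012,-0.0015,-0.005,0,0.8,0,0,0,0,0.8,0,0,0,0,0.4,0,0,0,0,0.3,0,0,0,0,0.3,0,0,0,0,0.3]'

```text
time_s: 6.08
tool_pos: [0.6949, -0.0878, 0.2519]
tcp_rot: [-1.578, 0.002, 1.443]
ft_force: [-0.6, -0.2, -0.2]
width: 0.0599
```

```bash
python3 - <<'E'
from h import *
a=cams.read_camera("side")[:,:,::-1];b=cams.read_camera("top")[:,:,::-1]
cv2.imwrite("pics/s2.png",np.hstack([cv2.resize(a[100:320,200:400],(396,436)),cv2.resize(b[130:310,220:390],(400,424)) if 0 else cv2.resize(b[120:320,210:390],(392,436))]))
E
```

```text
(no output)
```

View pics/s2.png

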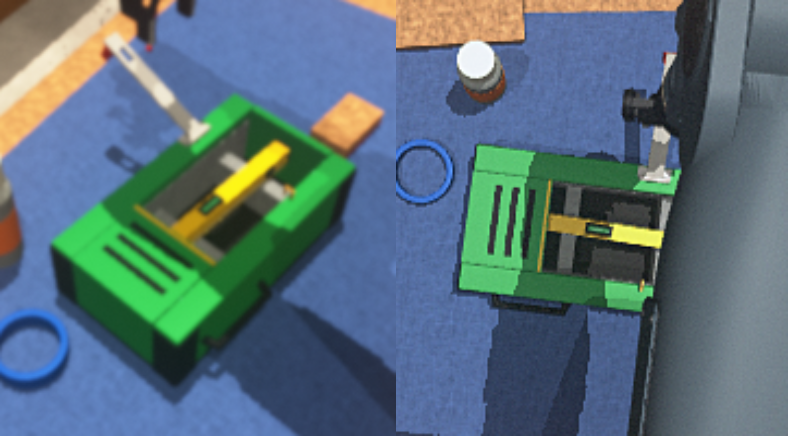

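The side view shows the hasp tipped over at its stop and the level undisturbed. Next I turn the jaws across the level and go above its open end.

move_arm --commands '[-0.016,-0.001,0,-0.161,0.4,-0.016,-0.002,0,-0.161,0.4,-0.016,-0.002,-0.004,-0.161,0.4,-0.016,-0.002,-0.006,-0.161,0.4,-0.016,-0.002,-0.006,-0.161,0.4,-0.016,-0.002,-0.006,-0.161,0.4,-0.014,-0.002,-0.006,-0.161,0.4,-0.014,-0.002,-0.006,-0.161,0.4,-0.014,-0.002,-0.006,-0.161,0.4,0,0,-0.006,-0.12,0.4,0,0,0,0,0.4]'

```text
time_s: 7.55
tool_pos: [0.5521, -0.1052, 0.2054]
tcp_rot: [-1.579, 0.001, -0.176]
ft_force: [-0.2, -0.0, 0.4]
width: 0.0509
```

```bash
python3 - <<'E'
from h import *
o=status.get_obs();c=cams.get_calibration("wrist");print(o["tool_pos"],o["tcp_rot"],o["q"],o["width"])
im=cams.read_camera("wrist")[:,:,::-1];cv2.imwrite("pics/w2.png",cv2.resize(im,(784,588)))
import pickle;pickle.dump(c,open("w2.pkl","wb"))
for X in [(.55,-.145,.084),(.5566,-.1055,.084),(.5832,.0538,.084)]: print(proj("wrist",np.array(X),c)*1.4)
E
```

```text
[ 0.5520667 -0.1051777  0.2054429] [-1.57940800e+00  5.11434734e-04 -1.76389902e-01] [-0.18384835  0.31943225 -0.01521271  1.23659855 -0.00861525  1.5633376 ] 0.050870564605978184
[393.12247847 358.44194017]
[392.72795066 292.59315877]
[389.68009619   2.40326521]
```

View pics/w2.png

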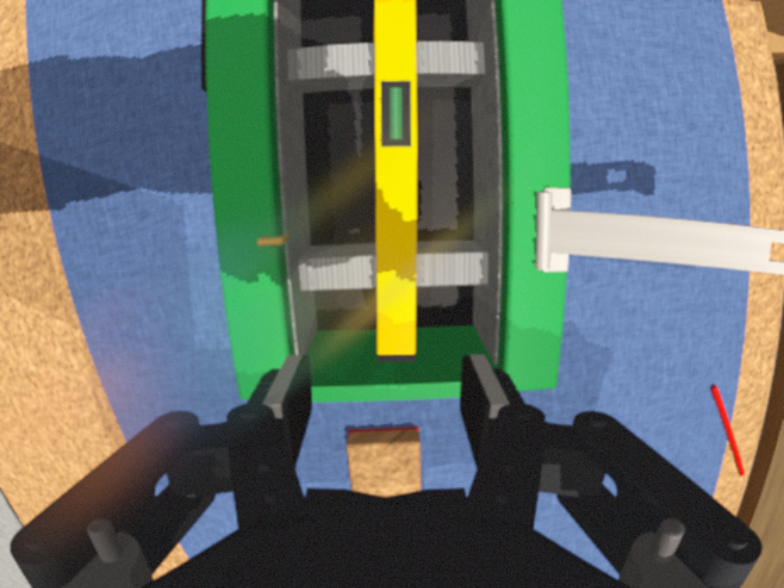

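The level's open end is at (397,355), with its centreline near x=396. That is about 3 mm off the estimate and parallel to the tool. Correct and descend.

move_arm --commands '[0.007,0.001,-0.02,0,0.4,0,0,-0.04,0,0.4,0,0,-0.04,0,0.4,0,0,-0.025,0,0.4,0,0,0,0,0.4]'

```text
time_s: 8.22
tool_pos: [0.5618, -0.1042, 0.08]
tcp_rot: [-1.58, -0.005, -0.159]
ft_force: [0.1, 0.5, 0.1]
width: 0.051
```

move_arm --commands '[-0.002,0,-0.003,-0.013,0.4,0,0,0,0,0.8,0,0,0,0,0.85,0,0,0,0,0.85,0,0,0,0,0.85,0,0,0,0,0.85]' --grip_force 20

```text
time_s: 8.98
tool_pos: [0.5619, -0.1047, 0.0808]
tcp_rot: [-1.58, -0.011, -0.171]
ft_force: [0.4, 0.5, -1.2]
width: 0.0219
```

move_arm --commands '[0,0,0.012,0,0.85,0,0,0.012,0,0.85,0,-0.003,0.012,0,0.85,0,-0.003,0.012,0,0.85]'

```text
time_s: 9.48
tool_pos: [0.5614, -0.1108, 0.1317]
tcp_rot: [-1.58, -0.01, -0.17]
ft_force: [-1.3, 0.4, -2.3]
width: 0.0218
```

```bash
python3 - <<'E'
from h import *
a=cams.read_camera("side")[:,:,::-1];b=cams.read_camera("wrist")[:,:,::-1]
cv2.imwrite("pics/s3.png",np.hstack([cv2.resize(a[100:320,200:400],(396,436)),cv2.resize(b[:300,130:430],(400,436))]))
E
```

```text
(no output)
```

View pics/s3.png

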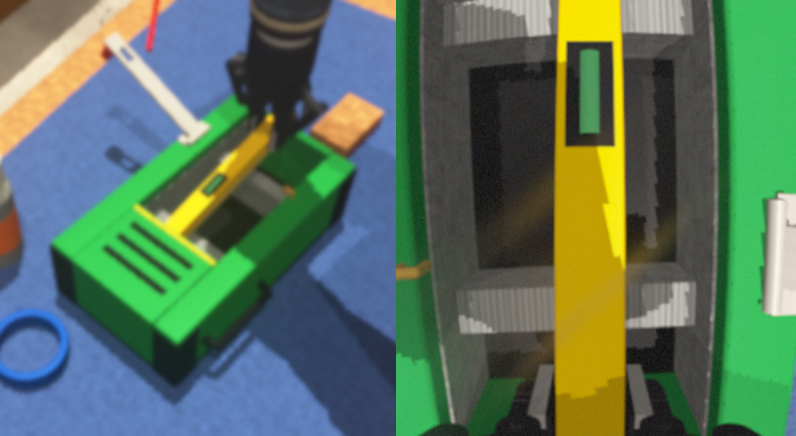

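move_arm --commands '[-0.001,-0.007,0.012,0,0.85,-0.001,-0.008,0.012,0,0.85,-0.001,-0.008,0.012,0,0.85,-0.001,-0.008,0.012,0,0.85,-0.001,-0.008,0.012,0,0.85,-0.001,-0.008,0.012,0,0.85]'

```text
time_s: 10.32
tool_pos: [0.5551, -0.1615, 0.2086]
tcp_rot: [-1.58, -0.011, -0.171]
ft_force: [0.1, -0.7, -1.7]
width: 0.0216
```

```bash
python3 - <<'E'
from h import *
a=cams.read_camera("side")[:,:,::-1];b=cams.read_camera("wrist")[:,:,::-1]
cv2.imwrite("pics/s4.png",np.hstack([cv2.resize(a[100:320,200:400],(396,436)),cv2.resize(b[:300,130:430],(400,436))]))
E
```

```text
(no output)
```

View pics/s4.png

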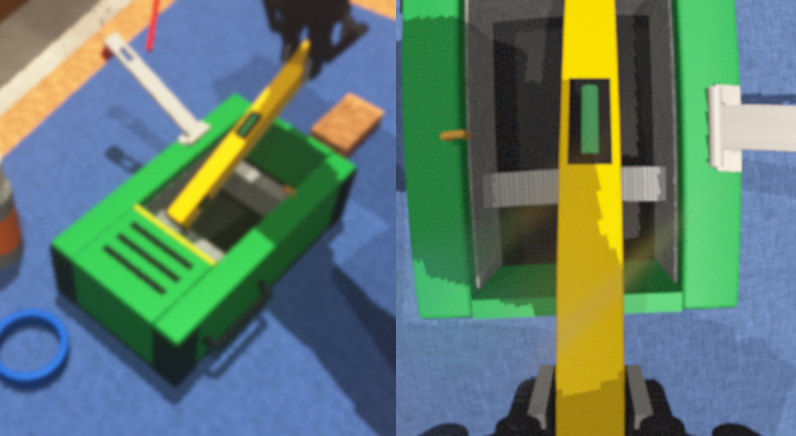

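```bash
python3 - <<'E'
from h import *
# intersect side ray with vertical plane through the level axis
g=np.array([.5551,-.1615,.2086]);u=np.array([.169,.986,0]);n=np.array([.986,-.169,0])
for p in [(180,215),(176,222),(170,210),(308,44)]:
    o,d=ray("side",np.array(p)/1.98+[200,100]);X=o+d*((g-o)@n)/(d@n)
    print(X,"dist",np.linalg.norm(X-g),"tilt",np.arcsin((g-X)[2]/np.linalg.norm(X-g)),cs(X))
E
```

```text
[0.58881048 0.03517774 0.09744188] dist 0.228417724839829 tilt 0.5082440991955905 [0.01476224 0.04049342]
[0.58989715 0.0415177  0.09023861] dist 0.23756356391029368 tilt 0.5215566083340495 [0.01503071 0.04692023]
[0.59177549 0.05247655 0.12248177] dist 0.23355385380018995 tilt 0.3776419828716389 [0.01549478 0.05802919]
[ 0.55350474 -0.17080725  0.22338112] dist 0.017539989973429145 tilt -1.0022970072926376 [ 0.00603946 -0.16831324]
```

move_arm --commands '[-0.002,-0.012,0.002,0,0.85,0,-0.003,0.015,0,0.85,0,0,0.025,0,0.85,0,0,0.025,0,0.85,0,0,0.025,0,0.85,0,0,0.025,0,0.85,0,0,0.025,0,0.85,0,0,0.025,0,0.85,0,0,0.025,0,0.85,0,0,0.015,0,0.85,0,0,0.005,0,0.85,0,0,0,0,0.85,0,0,0,0,0.85,0,0,0,0,0.85,0,0,0,0,0.85]' --grip_force 60

```text
time_s: 12.3
tool_pos: [0.5509, -0.1775, 0.4318]
tcp_rot: [-1.579, -0.01, -0.171]
ft_force: [-0.4, -0.5, -2.7]
width: 0.0208
```

```bash
python3 - <<'E'
from h import *
print(status.get_obs())
a=cams.read_camera("side")[:,:,::-1];b=cams.read_camera("top")[:,:,::-1]
cv2.imwrite("pics/s5.png",np.hstack([cv2.resize(a[40:320,170:430],(405,436)),cv2.resize(b[120:320,210:390],(392,436))]))
E
```

```text
{'time_s': 12.3, 'q': array([-0.30827809,  0.35232176,  0.61239509,  1.81961507, -0.00705096,
        1.43401799]), 'joint_velocities': array([ 0.0006257 ,  0.00195537, -0.00627477, -0.00160802,  0.00039477,
       -0.00037876]), 'effort': array([-1.84794291e-03, -6.26990461e+01,  3.42893243e+01, -1.17074016e-01,
        1.13860953e-01,  1.36205643e-03]), 'tool_pos': array([ 0.55087274, -0.17754403,  0.43181664]), 'tcp_rot': array([-1.57931603, -0.01018807, -0.17149603]), 'ft_force': array([-0.41047309, -0.45858494, -2.74399333]), 'wrist_torque': array([-0.04988558,  0.07718129, -0.05464156]), 'width': 0.020773951468249018}
```

View pics/s5.png

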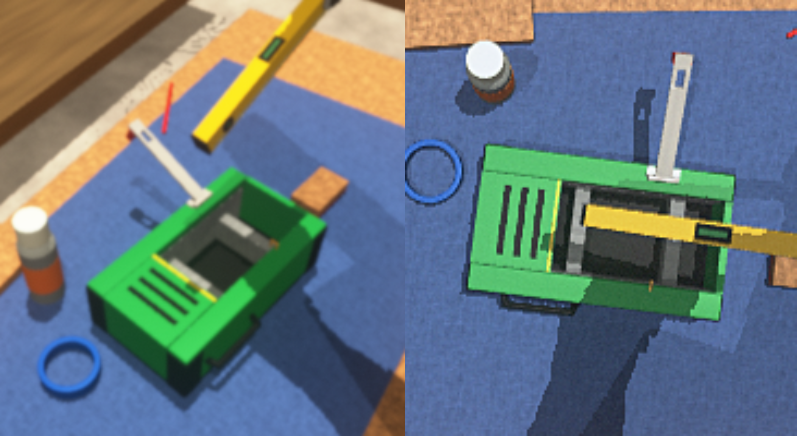

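The level is held tilted and well clear of the case. The hasp is open and the bystanders look unmoved. I'll do a quick stillness and height check before signing off.

```bash
python3 - <<'E'
from h import *
def tip():
    a=cams.read_camera("side");h=cv2.cvtColor(a,cv2.COLOR_RGB2HSV)
    m=((h[...,0]>22)&(h[...,0]<32)&(h[...,1]>180)&(h[...,2]>120));m[:30]=0;m[150:]=0;m[:,:285]=0
    ys,xs=np.where(m);return ys.mean(),xs.mean(),len(ys)
print(tip())
for _ in range(8): cams.read_camera("top")
print(tip())
g=np.array([.5509,-.1775,.4318]);u=np.array([.17,.985,0]);n=np.array([.985,-.17,0])
o,d=ray("side",np.array((203,142))/1.557+[170,40]);X=o+d*((g-o)@n)/(d@n);print("deck end",X,np.linalg.norm(X-g))
ob=status.get_obs();print(ob["time_s"],ob["width"],ob["ft_force"],abs(ob["joint_velocities"]).max())
E
```

```text
(np.float64(99.35209235209236), np.float64(321.2640692640693), 693)
(np.float64(99.10434782608695), np.float64(321.2492753623188), 690)
deck end [0.58527366 0.02166505 0.31720146] 0.2323383125945171
12.9 0.020724605806170974 [ 0.58716424  0.48644466 -1.98176438] 0.0009906279367124364
```

```bash
python3 -c "
from cell import workorder; print(workorder.sign_off())"
```

```text
the job is handed in; nothing more can be done
None
```

I swung the hasp past upright and it dropped to its stop. I then gripped the level about 40 mm from its open end, let it pivot between the fingers as I lifted it out through the opening, and signed off at about 12.9 s.

- **Level:** held at 60 N and tilted about 0.5 rad. Its lower end is at about 0.32 m and the grip at 0.43 m, so both ends are well above the 0.145 m needed.
- **Stillness:** the level's image moved less than 0.3 pixels between two pictures about 0.5 s apart, and the joint speeds were near zero.
- **Hasp and bystanders:** by eye in the last pictures, the hasp is open and the can, tape and block look unmoved. I measured neither the final hasp angle nor the bystanders' shift.
- **Tilt step:** not measured at the moment it happened. I infer it from the geometry: the grip was already at 0.13 to 0.2 m while the other end was still under the deck.

No check failed. The finger opening reads 20.7 mm on a 22 mm level; it was 21.9 mm at first grip and fell as I raised the grip force to 60 N.

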